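# Dock the herb tray in its ledge track

## Robot

A 6-joint arm with a two-finger parallel gripper is mounted at the origin on the work surface. World frame = base frame: x ahead of the robot, y to its left, z up, the work surface at z = 0. Lengths are in m, angles in degrees, forces in N, time in s.
With the tool pointing down it reaches from about 0.35 to 0.85 m from the base axis. Payload 8.1 kg.
Tool frame: the origin (TCP) lies at the very end of the fingers, on their centre line; the grasp point (between the pads) lies 19 mm behind it (bot.pinch_z is the distance from the TCP to the grasp point, in m); z points along the fingers, y is the direction in which the jaws open and shut (so a half turn about z gives the same grasp; the last joint's range is limited). The gripper opens to 85 mm and grips with 20 to 120 N. Pads are 22 mm wide; open, the fingers measure 114 mm over their backs; the gripper's body (76 mm by 85 mm) begins 54 mm behind the grasp point. The pads swing forward as they close: fully open they stand 13 mm farther back than shut.
Start: joints at [62.372, 7.471, 85.268, -0, 87.261, -4.893], TCP at [0.232, 0.553, 0.231] pointing down, gripper open.
Joint ranges: [-169.43, 169.43], [-51.17, 129.36], [1.28, 143.12], [-76.62, 256.62], [0, 156.53], [-152.29, 152.29]. Speed limits (degrees/s): [136.94, 136.94, 159.86, 180, 180, 180].

## Interface

Orientations are given as [roll, pitch, yaw] about the fixed x, y, z axes, in that order (R = Rz(yaw) Ry(pitch) Rx(roll)).
In Python, from plant import bot gives the robot as it stands.
- The arm moves only by the shell command python3 -m jog 'ROWS' [OPENING] [FORCE]. ROWS is JSON, a list of rows, each an object with "delta_pos": the shift along the tool's x, y, z in mm, a list of three; "twist": the turn about the tool's z in rad. In form: [{"delta_pos": [x, y, z], "twist": twist}, ...]. A call has exactly 10 rows; each row shifts and turns the commanded pose from where the row before left it, along the tool's axes as they then stand; what a row does not reach is not made up. A row lasts 1/12 s, in which the tool goes at most 41.7 mm and 7.16 degrees, less where a joint would pass 70% of its speed; a pose out of reach is approached as far as the arm can. A call is refused whole if a number of a shift passes 41.7 or a number of a turn 0.125, either way. A call with a gripper value outside its range is refused whole. OPENING is the closure, from -1 (fully open) to 1 (shut), so that 0 is half open, set as the call begins (- or left out, the last holds). The fingers move at their own pace and stop on an object; FORCE is the grip in N (left out, the last holds). Time passes only in rows, so rows that do not move let the fingers close, or fill a call up. It gives the time, the measured TCP pose, the force and the opening at its end, in the units of the state.
- bot.get_obs(): the state, without advancing time (a new reading comes with each control period).
- bot.grab_frame(name): name is "side" or "top"; returns the picture (420x560x3 uint8, blue, green, red); there is no depth.
- bot.get_calibration(name): a dict with "vfov" (degrees; the focal length in pixels is half the picture's height over the tangent of half this angle, whatever the lens; pixels are square), "cx", "cy" (the principal point, pixels), "eye" and "rotation" of the camera in the world. Camera axes: x right, y down, z forward; pixel columns grow to the right and rows downward; lengths in m; the calibration is good to about 2 mm. A picture is of the moment at which its call begins. get_calibration takes no time and is no camera call.
- bot.hand_in(): hands the job in, once; it reports no verdict.
The state is a dict: "t": time; "joint_pos": joint angles; "dq": joint speeds; "tau": joint torques, N m; "ee_pos": TCP position; "orientation": TCP orientation; "ft_force": force on the tool from outside, world axes, zero at the start; "moment": the same for the moment, N m; "width": finger opening in m.
Only numpy, scipy, OpenCV 4.12 (cv2) and the standard library are available. Lean on these libraries where they do the work, as an engineer would, in place of code of your own. Each camera call takes 0.05 s, during which the arm holds its last target. There are 200 camera calls.

## Task

Slide the loose plant tray, with its little thyme pot still standing in it, along the ledge into the open end of the aluminium track and gently on until it is fully home against the stop and the leaf catch has sprung up behind it. The stop has been moved, so feel for it rather than ramming the tray. Leave the other things on the ledge where they are.

Things in the scene. Friction and masses are not known exactly. Their poses are not given: they have to be found in the camera images.
- rail: Aluminium track fixed to the ledge. Origin: centre of its open mouth, on the ledge surface (the ledge is the track's floor). Its x axis points into the track, y to the left of that, z up. Outside the mouth two 11 mm high flared guide wings widen from y = +-60 at the mouth to about y = +-78 mm at x = -30 mm.
- track_section (a point): Point on the track 100 mm inside the mouth, on its centre line, level with the lips' tops; axes as the track's. Two side walls run 215 mm from the mouth, 11 mm high, inner faces 58 mm either side of the centre line; lips on them reach inward to 46 mm from it at heights 7 to 11 mm, so the tray cannot be put in from above.
- stop_zone (a point): Point 170 mm inside the mouth, on the centre line: the middle of the zone in which the stop was set. The stop is a rigid aluminium bar across the track, 88 mm wide, 20 mm high; its face stands 145 to 195 mm inside the mouth, not measured: find it by touch. Pushing the tray with more than 35 N fails.
- tray: Loose grey silicone plant tray, 0.25 kg, too wide to grasp across. Origin: centre of its underside; x its sliding direction, z up. Sole 110 (x) by 112 (y) by 5 mm thick; on it a rim of outer size 110 (x) by 84 (y), wall 5, top at 22 mm. The sole fits the track with 2 mm of play at each side and above. Starts outside the mouth on the track's +y side (the robot's), within 0.3 rad of its direction.
- tray_rear (a point): Middle of the tray's rear face (its -x side), 55 mm behind its origin, 14 mm above the ledge. Front and rear faces are flat from the ledge to 22 mm; at the sides the rim (y = +-42 mm) stands back 14 mm from the sole's edges. With its pot the tray slides at about 2 to 8 N (most over the catch), and can be pushed on rim faces above the sole.
- pot_mid (a point): Small terracotta thyme pot standing loose in the tray near its centre: 68 mm across the top, 52 mm high, about 0.22 kg; short sprigs above it. This point is on its axis, half-way up (31 mm above the ledge when in the tray).
- catch (a joint): Steel leaf catch in the track's floor, 30 mm to the right of the centre line (y = -30), 14 mm wide, 30 long, sloping up towards the stop: angle (rad) it is pressed down, 0 when up (free end 5 mm above the ledge), about 0.17 under the tray. Soft (1 to 3 N). It moves with the stop: free end 113 mm before the stop's face, so it springs up behind the tray in its last 3 mm of travel.
- thyme: Bystander: thyme pot, 76 mm across, 70 mm high (sprigs to 90), standing just beyond the lane before the mouth, on the track's -y side. Origin: centre of its underside.
- basil: Bystander: basil pot, 104 mm across, 95 mm high, leaves to 150 mm. Origin: centre of its underside.
- snip_holder: Bystander: yellow open snip holder, 75 x 55 mm, 85 mm high, two handles sticking out to 120 mm; beside the track's inner half on its +y side. Origin: centre of its underside.
- bucket: Bystander: galvanised bucket, 124 mm across, 110 mm high (bail to 132). Origin: centre of its underside.
- cloche: Bystander: glass cloche, 104 mm across, 144 mm high with its knob, beside the track on its -y side. Origin: centre of its underside.
- trowel: Bystander: flat trowel lying on the ledge at the robot's right. Origin: under its middle.
There are look-alikes about, which are no part of the job. Leave any orange or red look-alike of the tray alone. What is shaped like the part that bears catch but turquoise is not meant.

How it is judged:
By the outcome, as a careful person would: the job done as asked, in the order asked, and still so for the second after the job is handed in, with the robot touching nothing.
It also fails if it takes over 48 s, if anything falls off the work surface, if the arm or the gripper's body presses on something with over 40 N, if the wrist force passes 120 N, or if a joint passes its speed limit or range.

## Working session

There is one attempt and no reset: what is moved stays moved. The work goes in short steps, Python scripts to look and compute and a shell command to move; the robot and the scene stay as the last step left them, time stands still between calls to the robot, and variables do not carry over. Pictures are saved under pics/ and viewed, about 8 in all and at most 12, crops included, and the job is handed in when it is done.

```bash
mkdir -p pics; ls
python3 - <<'E'
from plant import bot
import cv2,json
for n in("top","side"):
    cv2.imwrite(f"pics/{n}0.png",bot.grab_frame(n)); print(n,bot.get_calibration(n))
print(bot.get_obs())
E
```

```text
pics
top {'vfov': 49.02038322421037, 'cx': 282.20403002316766, 'cy': 216.41471556940445, 'eye': array([ 0.46765748, -0.02601514,  1.43617096]), 'rotation': array([-1.76937857e+02,  9.99627835e-02, -9.10276981e+01])}
side {'vfov': 50.10617623585194, 'cx': 277.7717816180195, 'cy': 211.81537097830375, 'eye': array([ 0.23255708, -0.8934176 ,  1.09833764]), 'rotation': array([-139.21550953,   -0.65373246,  -18.50674496])}
{'t': 0.1, 'joint_pos': array([ 6.23736953e+01,  7.51284283e+00,  8.53217528e+01,  4.04977218e-04,
        8.72647290e+01, -4.89270760e+00]), 'dq': array([-0.08100417, -0.04315915, -0.23123633,  0.00077085,  0.07821989,
        0.0039559 ]), 'tau': array([ 7.53635086e-04, -5.70948565e+01, -5.01944983e+01, -1.75602208e-04,
        8.14482453e-03,  7.14646058e-05]), 'ee_pos': array([0.2316063 , 0.55294813, 0.2303402 ]), 'orientation': array([-1.79901072e+02, -8.87440538e-03,  1.57266376e+02]), 'ft_force': array([ 0.16101598, -0.26545187, -0.36440492]), 'moment': array([0.00694033, 0.0141704 , 0.01299087]), 'width': 0.08554020672884208}
```

View pics/top0.png

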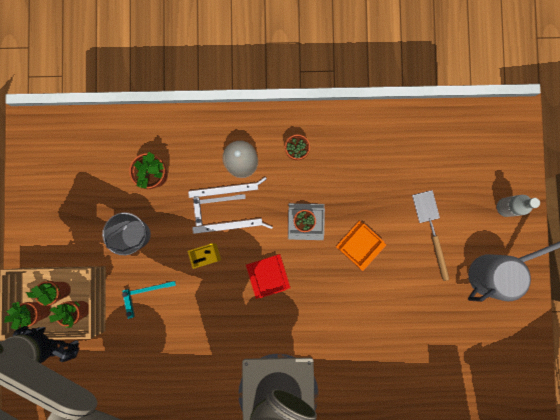

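View pics/side0.png

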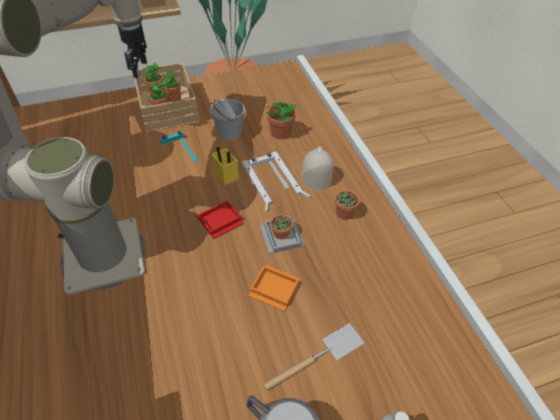

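```bash
cat > h.py <<'E'
from plant import bot
import cv2,numpy as np
from scipy.spatial.transform import Rotation as R
def ray(n,uv):
    c=bot.get_calibration(n); f=210/np.tan(np.radians(c['vfov']/2))
    d=R.from_euler('xyz',c['rotation'],degrees=True).apply([(uv[0]-c['cx'])/f,(uv[1]-c['cy'])/f,1])
    return np.array(c['eye']),d
def pt(n,uv,z):
    e,d=ray(n,uv); return e+d*(z-e[2])/d[2]
def px(n,p):
    c=bot.get_calibration(n); f=210/np.tan(np.radians(c['vfov']/2))
    q=R.from_euler('xyz',c['rotation'],degrees=True).inv().apply(np.array(p)-c['eye'])
    return f*q[:2]/q[2]+[c['cx'],c['cy']]
def crop(im,x,y,w,h,s,name):
    o=cv2.resize(im[y:y+h,x:x+w],None,fx=s,fy=s,interpolation=cv2.INTER_CUBIC); cv2.imwrite(name,o)
E
python3 - <<'E'
from h import *
a=cv2.imread('pics/top0.png')
crop(a,180,170,155,80,5,'pics/c1.png')
E
```

```text
(no output)
```

View pics/c1.png

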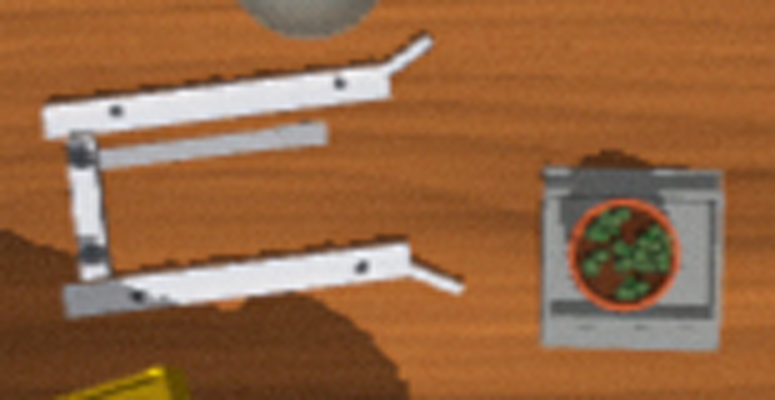

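```bash
cat > m.py <<'E'
from h import *
def C(u,v,z): return pt('top',((u+.5)/5-.5+180,(v+.5)/5-.5+170),z)[:2]
A,B,Cc,D=C(387,62,.011),C(391,97,.011),C(408,242,.011),C(411,275,.011)
E_,F,G,H=C(43,105,.011),C(48,138,.011),C(63,287,.011),C(68,318,.011)
mouth=(A+B+Cc+D)/4; end=(E_+F+G+H)/4
d=(end-mouth);L=np.linalg.norm(d);ex=d/L;ey=np.array([-ex[1],ex[0]])
print('mouth',mouth,'end',end,'L',L,'yaw',np.degrees(np.arctan2(*ex[::-1])))
for p in(A,B,Cc,D): print('rel',(p-mouth)@ex,(p-mouth)@ey)
for p in(C(96,138,.02),C(108,278,.02)): print('stop',(p-mouth)@ex,(p-mouth)@ey)
t=[C(543,165,.005),C(722,171,.005),C(540,346,.005),C(719,351,.005)]
tc=sum(t)/4; dx=t[0]-t[1]+t[2]-t[3]
print('tray',tc,'yaw',np.degrees(np.arctan2(dx[1],dx[0])),'rel',(tc-mouth)@ex,(tc-mouth)@ey)
print([np.linalg.norm(t[0]-t[1]),np.linalg.norm(t[0]-t[2])])
th=pt('top',(297,147),.07)[:2]; print('thyme',th,(th-mouth)@ex,(th-mouth)@ey)
for n,p,z in(('red',(268,276),.02),('orange',(360,245),.02),('snip',(203,256),.08),('pot',(305,220.5),.055)):
  q=pt('top',p,z)[:2];print(n,q,(q-mouth)@ex,(q-mouth)@ey)
E
python3 m.py
```

```text
mouth [0.58576849 0.04499895] end [0.56287816 0.25861097] L 0.21483496685729372 yaw 96.11638429479915
rel -0.0005648843334153175 -0.06711176490586801
rel -0.0003751243882944591 -0.04508308420952691
rel 0.000144194164840534 0.04582867230063812
rel 0.0007958145568692417 0.06636617681475682
stop 0.1830826977097069 -0.04145572485872897
stop 0.18567686715739934 0.04536709601282212
tray [ 0.52799078 -0.09798351] yaw 87.20554731220876 rel -0.13601241187557947 0.0726833581411209
[np.float64(0.11160434321490464), np.float64(0.11270816781988731)]
thyme [ 0.74809136 -0.07297375] -0.1345963898026413 -0.14882904611540002
red [0.36178146 0.02179996] 0.0007985326053406559 0.2251837961058731
orange [ 0.45133352 -0.26197   ] -0.29089770149483396 0.16637675281810524
snip [0.42805824 0.2096461 ] 0.18051367914389962 0.1392695973868434
pot [ 0.52806486 -0.09311814] -0.131182626039517 0.07209130371774554
```

The grey tray with the pot, pixel (306,221), is the target. The look-alikes are the red tray (268,276), the orange tray (360,245) and the turquoise T (140,295), which I'll leave. The crop confirms a grey sole with a pot in it. Plan: half-open fingers as a two-point pusher, first on the tray's side rim to centre it on the lane, then on its rear face.

```bash
R='{"delta_pos":[-29.8,-28.5,0],"twist":0}'; python3 -m jog '[{"delta_pos":[-29.8,-28.5,0],"twist":0},{"delta_pos":[-29.8,-28.5,0],"twist":0},{"delta_pos":[-29.8,-28.5,0],"twist":0},{"delta_pos":[-29.8,-28.5,0],"twist":0},{"delta_pos":[-29.8,-28.5,0],"twist":0},{"delta_pos":[-29.8,-28.5,0],"twist":0},{"delta_pos":[-29.8,-28.5,0],"twist":0},{"delta_pos":[-29.8,-28.5,0],"twist":0},{"delta_pos":[-29.8,-28.5,0],"twist":0},{"delta_pos":[-29.8,-28.5,0],"twist":0}]' 0 20
python3 -m jog '[{"delta_pos":[-29.8,-28.5,0],"twist":0},{"delta_pos":[-29.8,-28.5,0],"twist":0},{"delta_pos":[-15,-31,0],"twist":0},{"delta_pos":[-15,-31,0],"twist":0},{"delta_pos":[-15,-31,0],"twist":0},{"delta_pos":[-15,-31,0],"twist":0},{"delta_pos":[-15,-31,0],"twist":0},{"delta_pos":[-15,-31,0],"twist":0},{"delta_pos":[0,0,-0],"twist":-0.12},{"delta_pos":[0,0,0],"twist":-0.12}]'
```

```text
t: 0.93
ee_pos: [0.3966, 0.1734, 0.2311]
orientation: [180.0, 0.0, 157.3]
ft_force: [1.0, -0.0, -0.5]
width: 0.0428
t: 1.77
ee_pos: [0.4401, -0.1086, 0.2307]
orientation: [-180.0, -0.1, 171.1]
ft_force: [-0.6, 0.8, -0.5]
width: 0.0427
```

```bash
python3 -m jog '[{"delta_pos":[0,0,35],"twist":-0.087},{"delta_pos":[0,0,35],"twist":-0.087},{"delta_pos":[0,0,35],"twist":-0.087},{"delta_pos":[0,0,35],"twist":0},{"delta_pos":[0,0,35],"twist":0},{"delta_pos":[0,0,25],"twist":0},{"delta_pos":[0,0,12],"twist":0},{"delta_pos":[0,0,7],"twist":0},{"delta_pos":[0,0,2.5],"twist":0},{"delta_pos":[0,0,0],"twist":0}]'
python3 - <<'E'
from h import *
im=bot.grab_frame('side');print(px('side',[.44,-.107,.0]));crop(im,210,160,150,110,5,'pics/s1.png')
E
```

```text
t: 2.6
ee_pos: [0.4406, -0.1066, 0.0098]
orientation: [180.0, -0.0, -174.0]
ft_force: [-0.4, -0.5, -0.8]
width: 0.0425
[256.17638016 245.64137466]
```

View pics/s1.png

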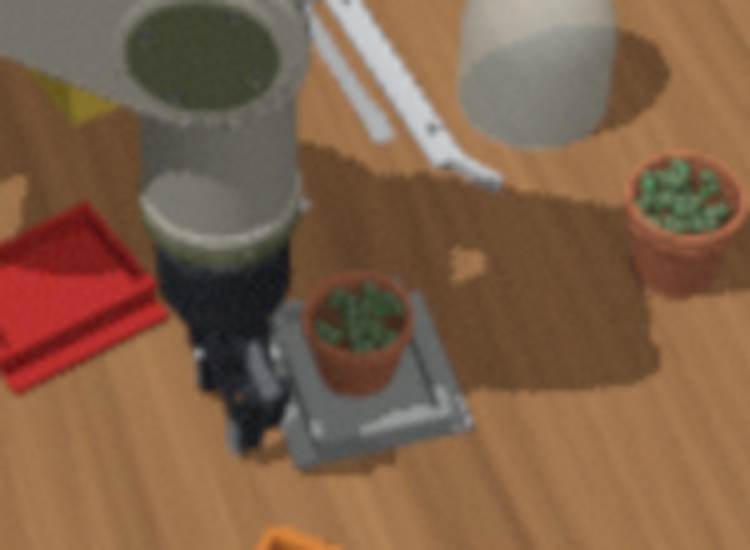

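```bash
python3 -m jog '[{"delta_pos":[-10,0,0],"twist":0},{"delta_pos":[-10,0,0],"twist":0},{"delta_pos":[-8,0,0],"twist":0},{"delta_pos":[-8,0,0],"twist":0},{"delta_pos":[-8,0,0],"twist":0},{"delta_pos":[-8,0,0],"twist":0},{"delta_pos":[-8,0,0],"twist":0},{"delta_pos":[-8,0,0],"twist":0},{"delta_pos":[-8,0,0],"twist":0},{"delta_pos":[-6,0,0],"twist":0}]'
python3 -m jog '[{"delta_pos":[-4,0,0],"twist":0},{"delta_pos":[-4,0,0],"twist":0},{"delta_pos":[-3,0,0],"twist":0},{"delta_pos":[-2,0,0],"twist":0},{"delta_pos":[0,0,0],"twist":0},{"delta_pos":[0,0,0],"twist":0},{"delta_pos":[0,0,0],"twist":0},{"delta_pos":[0,0,0],"twist":0},{"delta_pos":[0,0,0],"twist":0},{"delta_pos":[0,0,0],"twist":0}]'
python3 - <<'E'
from h import *
im=bot.grab_frame('top');cv2.imwrite('pics/t2.png',im);crop(im,180,150,155,110,5,'pics/t2c.png')
E
```

```text
t: 3.48
ee_pos: [0.5226, -0.0979, 0.01]
orientation: [180.0, -0.0, -174.0]
ft_force: [-5.9, -0.3, 5.9]
width: 0.0426
t: 4.32
ee_pos: [0.5354, -0.0967, 0.0099]
orientation: [-180.0, 0.0, -174.0]
ft_force: [-0.2, -0.7, -0.5]
width: 0.0428
```

View pics/t2c.png

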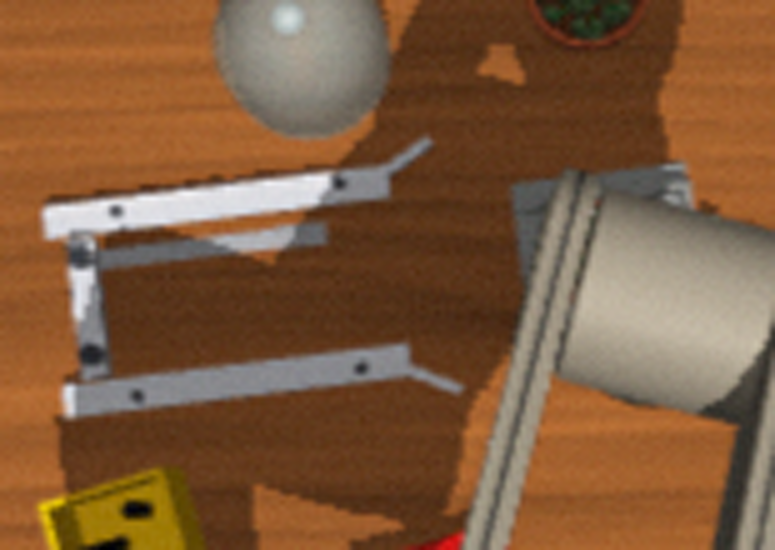

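```bash
cat >> h.py <<'E'
M=np.array([.5858,.0450]);ex=np.array([-.1065,.9943]);ey=np.array([-.9943,-.1065])
def rel(p): return np.round([(p[:2]-M)@ex*1e3,(p[:2]-M)@ey*1e3],1)
E
python3 - <<'E'
from h import *
for u,v in((513,186),(685,163)): print(rel(pt('top',((u+.5)/5-.5+180,(v+.5)/5-.5+150),.005)))
o=bot.get_obs();print(rel(o['ee_pos']),o['ee_pos'])
E
```

```text
[-76.6 -43.1]
[-185.   -44.1]
[-135.5   65.2] [ 0.53535781 -0.09670648  0.00989235]
```

```bash
python3 -m jog '[{"delta_pos":[-4,0,0],"twist":0},{"delta_pos":[-4,0,0],"twist":0},{"delta_pos":[-3,0,0],"twist":0},{"delta_pos":[-1.5,0,0],"twist":0},{"delta_pos":[0,0,0],"twist":0},{"delta_pos":[10,0,0],"twist":0},{"delta_pos":[20,0,0],"twist":0},{"delta_pos":[20,0,-20],"twist":0},{"delta_pos":[0,0,-30],"twist":0},{"delta_pos":[0,-28,0],"twist":0}]'
python3 -m jog '[{"delta_pos":[0,-28,0],"twist":0},{"delta_pos":[0,-29,0],"twist":0},{"delta_pos":[-35,0,0],"twist":0},{"delta_pos":[-35,0,0],"twist":0},{"delta_pos":[-33,0,0],"twist":0},{"delta_pos":[0,0,0],"twist":0.12},{"delta_pos":[0,0,0],"twist":0.12},{"delta_pos":[0,0,0],"twist":0.12},{"delta_pos":[0,0,0],"twist":0.12},{"delta_pos":[0,0,0],"twist":0.12}]'
python3 -m jog '[{"delta_pos":[0,0,0],"twist":0.12},{"delta_pos":[0,0,0],"twist":0.12},{"delta_pos":[0,0,0],"twist":0.12},{"delta_pos":[0,0,0],"twist":0.12},{"delta_pos":[0,0,0],"twist":0.12},{"delta_pos":[0,0,0],"twist":0.12},{"delta_pos":[0,0,0],"twist":0.12},{"delta_pos":[0,0,0],"twist":0.12},{"delta_pos":[0,0,0],"twist":0},{"delta_pos":[0,0,0],"twist":0}]'
python3 - <<'E'
from h import *
im=bot.grab_frame('top');crop(im,180,150,155,110,5,'pics/t3c.png')
o=bot.get_obs();print(rel(o['ee_pos']),o['ee_pos'],o['orientation'])
E
```

```text
t: 5.2
ee_pos: [0.5028, -0.1264, 0.0645]
orientation: [-180.0, 0.3, -173.9]
ft_force: [2.2, 0.3, 0.8]
width: 0.0426
t: 6.03
ee_pos: [0.6097, -0.1744, 0.0597]
orientation: [180.0, 0.1, 151.3]
ft_force: [0.1, 0.2, 1.1]
width: 0.0428
t: 6.87
ee_pos: [0.6095, -0.1744, 0.0599]
orientation: [180.0, 0.0, 96.8]
ft_force: [-1.0, -0.1, 0.8]
width: 0.0427
[-2.207e+02 -1.000e-01] [ 0.60938673 -0.17442421  0.05986227] [1.79962287e+02 9.67256198e-03 9.68390807e+01]
```

View pics/t3c.png

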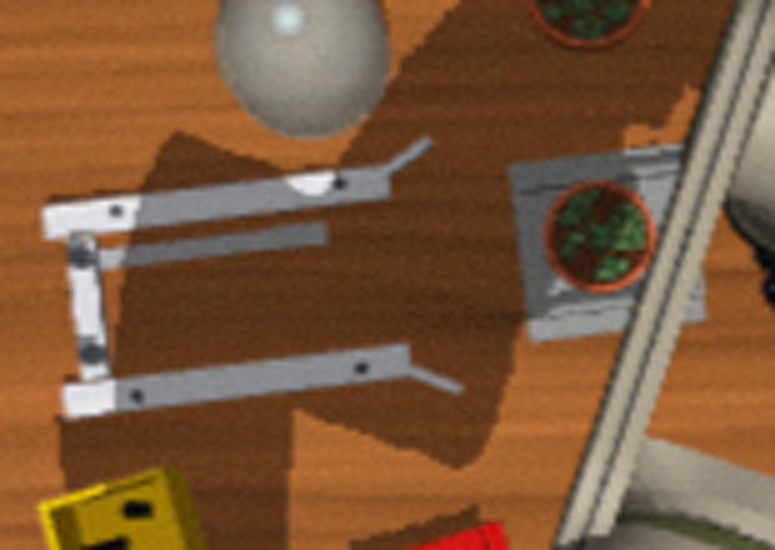

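Run:
```python
from h import *
c=lambda u,v,z=.005: rel(pt('top',((u+.5)/5-.5+180,(v+.5)/5-.5+150),z))
print(c(509,164),c(530,341),c(705,320),c(600,236,.057))
```

```text
[-75.8 -57.1] [-75.   54.4] [-184.7   54.9] [-124.    -0.5]
```

```bash
python3 -m jog '[{"delta_pos":[0,0,20],"twist":0.012},{"delta_pos":[0,0,20],"twist":0},{"delta_pos":[0,0,10],"twist":0},{"delta_pos":[8,0,0],"twist":0},{"delta_pos":[8,0,0],"twist":0},{"delta_pos":[6,0,0],"twist":0},{"delta_pos":[6,0,0],"twist":0},{"delta_pos":[6,0,0],"twist":0},{"delta_pos":[6,0,0],"twist":0},{"delta_pos":[6,0,0],"twist":0}]'
python3 -m jog '[{"delta_pos":[6,0,0],"twist":0},{"delta_pos":[6,0,0],"twist":0},{"delta_pos":[6,0,0],"twist":0},{"delta_pos":[6,0,0],"twist":0},{"delta_pos":[6,0,0],"twist":0},{"delta_pos":[6,0,0],"twist":0},{"delta_pos":[6,0,0],"twist":0},{"delta_pos":[6,0,0],"twist":0},{"delta_pos":[4,0,0],"twist":0},{"delta_pos":[2,0,0],"twist":0}]'
python3 - <<'E'
from h import *
im=bot.grab_frame('top');crop(im,180,150,155,110,5,'pics/t4c.png')
o=bot.get_obs();print(rel(o['ee_pos']),o['ee_pos'],o['orientation'],o['ft_force'])
E
```

```text
t: 7.75
ee_pos: [0.6054, -0.1289, 0.0112]
orientation: [179.9, 0.1, 95.9]
ft_force: [0.7, -6.2, 4.4]
width: 0.0429
t: 8.58
ee_pos: [0.5999, -0.0751, 0.0112]
orientation: [179.9, 0.1, 95.9]
ft_force: [0.7, -6.8, 3.7]
width: 0.0427
[-120.6   -1.2] [ 0.59983241 -0.07483168  0.01106819] [1.79873866e+02 7.29162941e-02 9.59216989e+01] [ 0.71225223 -4.00252288  2.87837585]
```

View pics/t4c.png

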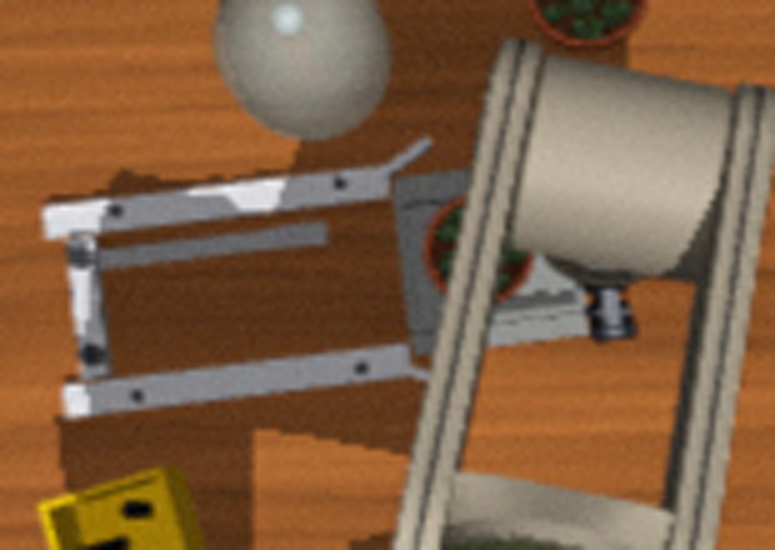

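```bash
python3 -m jog '[{"delta_pos":[2,0,0],"twist":0},{"delta_pos":[2,0,0],"twist":0},{"delta_pos":[2,0,0],"twist":0},{"delta_pos":[2,0,0],"twist":0},{"delta_pos":[2,0,0],"twist":0},{"delta_pos":[2,0,0],"twist":0},{"delta_pos":[2,0,0],"twist":0},{"delta_pos":[2,0,0],"twist":0},{"delta_pos":[2,0,0],"twist":0},{"delta_pos":[2,0,0],"twist":0}]'
```

```text
t: 9.47
ee_pos: [0.5977, -0.0559, 0.011]
orientation: [179.9, 0.1, 95.9]
ft_force: [0.2, -6.7, 5.1]
width: 0.0431
```

```bash
python3 -m jog '[{"delta_pos":[4,0,0],"twist":0},{"delta_pos":[4,0,0],"twist":0},{"delta_pos":[4,0,0],"twist":0},{"delta_pos":[4,0,0],"twist":0},{"delta_pos":[4,0,0],"twist":0},{"delta_pos":[4,0,0],"twist":0},{"delta_pos":[4,0,0],"twist":0},{"delta_pos":[4,0,0],"twist":0},{"delta_pos":[4,0,0],"twist":0},{"delta_pos":[4,0,0],"twist":0}]'
```

```text
t: 10.3
ee_pos: [0.5935, -0.0162, 0.011]
orientation: [179.9, 0.1, 95.9]
ft_force: [-1.1, -7.5, 5.7]
width: 0.0428
```

```bash
python3 -m jog '[{"delta_pos":[4,0,0],"twist":0},{"delta_pos":[4,0,0],"twist":0},{"delta_pos":[4,0,0],"twist":0},{"delta_pos":[4,0,0],"twist":0},{"delta_pos":[4,0,0],"twist":0},{"delta_pos":[4,0,0],"twist":0},{"delta_pos":[4,0,0],"twist":0},{"delta_pos":[4,0,0],"twist":0},{"delta_pos":[4,0,0],"twist":0},{"delta_pos":[4,0,0],"twist":0}]'; python3 -c "
from h import *
print(rel(bot.get_obs()['ee_pos']))"
```

```text
t: 11.13
ee_pos: [0.5894, 0.0238, 0.011]
orientation: [179.9, 0.1, 95.9]
ft_force: [0.3, -7.7, 6.4]
width: 0.0424
[-21.4  -1.3]
```

```bash
python3 -m jog '[{"delta_pos":[4,0,0],"twist":0},{"delta_pos":[4,0,0],"twist":0},{"delta_pos":[4,0,0],"twist":0},{"delta_pos":[4,0,0],"twist":0},{"delta_pos":[4,0,0],"twist":0},{"delta_pos":[4,0,0],"twist":0},{"delta_pos":[4,0,0],"twist":0},{"delta_pos":[4,0,0],"twist":0},{"delta_pos":[3,0,0],"twist":0},{"delta_pos":[2,0,0],"twist":0}]'
```

```text
t: 11.97
ee_pos: [0.5854, 0.0611, 0.0108]
orientation: [179.9, 0.1, 95.9]
ft_force: [0.1, -7.1, 4.4]
width: 0.0426
```

```bash
python3 -m jog '[{"delta_pos":[2,0,0],"twist":0},{"delta_pos":[2,0,0],"twist":0},{"delta_pos":[2,0,0],"twist":0},{"delta_pos":[2,0,0],"twist":0},{"delta_pos":[2,0,0],"twist":0},{"delta_pos":[2,0,0],"twist":0},{"delta_pos":[2,0,0],"twist":0},{"delta_pos":[2,0,0],"twist":0},{"delta_pos":[2,0,0],"twist":0},{"delta_pos":[2,0,0],"twist":0}]'; python3 -c "
from h import *
print(rel(bot.get_obs()['ee_pos']))"
```

```text
t: 12.8
ee_pos: [0.5834, 0.0807, 0.0108]
orientation: [179.9, 0.1, 95.9]
ft_force: [0.4, -6.7, 4.8]
width: 0.0428
[35.8 -1.5]
```

```bash
python3 -m jog '[{"delta_pos":[1.5,0,0],"twist":0},{"delta_pos":[1.5,0,0],"twist":0},{"delta_pos":[1.5,0,0],"twist":0},{"delta_pos":[1.5,0,0],"twist":0},{"delta_pos":[1.5,0,0],"twist":0},{"delta_pos":[1.5,0,0],"twist":0},{"delta_pos":[1.5,0,0],"twist":0},{"delta_pos":[1.5,0,0],"twist":0},{"delta_pos":[1.5,0,0],"twist":0},{"delta_pos":[1.5,0,0],"twist":0}]'
```

```text
t: 13.63
ee_pos: [0.5817, 0.0957, 0.0106]
orientation: [179.9, 0.1, 95.9]
ft_force: [1.2, -6.5, 4.4]
width: 0.0427
```

```bash
python3 -m jog '[{"delta_pos":[0.7,0,0],"twist":0},{"delta_pos":[0.7,0,0],"twist":0},{"delta_pos":[0.7,0,0],"twist":0},{"delta_pos":[0.7,0,0],"twist":0},{"delta_pos":[0.7,0,0],"twist":0},{"delta_pos":[0.7,0,0],"twist":0},{"delta_pos":[0.7,0,0],"twist":0},{"delta_pos":[0.7,0,0],"twist":0},{"delta_pos":[0.7,0,0],"twist":0},{"delta_pos":[0.7,0,0],"twist":0}]'; python3 -c "
from h import *
print(rel(bot.get_obs()['ee_pos']))"
```

```text
t: 14.47
ee_pos: [0.581, 0.1026, 0.0106]
orientation: [179.9, 0.1, 95.9]
ft_force: [0.7, -6.3, 4.1]
width: 0.0427
[57.7 -1.3]
```

```bash
python3 -m jog '[{"delta_pos":[0.3,0,0],"twist":0},{"delta_pos":[0.3,0,0],"twist":0},{"delta_pos":[0.3,0,0],"twist":0},{"delta_pos":[0.3,0,0],"twist":0},{"delta_pos":[0.3,0,0],"twist":0},{"delta_pos":[0.3,0,0],"twist":0},{"delta_pos":[0.3,0,0],"twist":0},{"delta_pos":[0.3,0,0],"twist":0},{"delta_pos":[0.3,0,0],"twist":0},{"delta_pos":[0.3,0,0],"twist":0}]'
```

```text
t: 15.3
ee_pos: [0.5806, 0.1056, 0.0106]
orientation: [179.9, 0.1, 95.9]
ft_force: [0.8, -6.4, 4.4]
width: 0.0425
```

```bash
python3 -m jog '[{"delta_pos":[0.2,0,0],"twist":0},{"delta_pos":[0.2,0,0],"twist":0},{"delta_pos":[0.2,0,0],"twist":0},{"delta_pos":[0.2,0,0],"twist":0},{"delta_pos":[0.2,0,0],"twist":0},{"delta_pos":[0.2,0,0],"twist":0},{"delta_pos":[0.2,0,0],"twist":0},{"delta_pos":[0.2,0,0],"twist":0},{"delta_pos":[0.2,0,0],"twist":0},{"delta_pos":[0.2,0,0],"twist":0}]'
```

```text
t: 16.13
ee_pos: [0.5804, 0.1075, 0.0106]
orientation: [179.9, 0.1, 95.9]
ft_force: [0.8, -5.5, 5.3]
width: 0.043
```

```bash
python3 -m jog '[{"delta_pos":[0.2,0,0],"twist":0},{"delta_pos":[0.2,0,0],"twist":0},{"delta_pos":[0.2,0,0],"twist":0},{"delta_pos":[0.2,0,0],"twist":0},{"delta_pos":[0.2,0,0],"twist":0},{"delta_pos":[0.2,0,0],"twist":0},{"delta_pos":[0.2,0,0],"twist":0},{"delta_pos":[0.2,0,0],"twist":0},{"delta_pos":[0.2,0,0],"twist":0},{"delta_pos":[0.2,0,0],"twist":0}]'
```

```text
t: 16.97
ee_pos: [0.5803, 0.1095, 0.0106]
orientation: [179.9, 0.1, 95.9]
ft_force: [1.1, -8.1, 3.5]
width: 0.0427
```

```bash
python3 -m jog '[{"delta_pos":[0.1,0,0],"twist":0},{"delta_pos":[0.1,0,0],"twist":0},{"delta_pos":[0.1,0,0],"twist":0},{"delta_pos":[0.1,0,0],"twist":0},{"delta_pos":[0.1,0,0],"twist":0},{"delta_pos":[0.1,0,0],"twist":0},{"delta_pos":[0.1,0,0],"twist":0},{"delta_pos":[0.1,0,0],"twist":0},{"delta_pos":[0,0,0],"twist":0},{"delta_pos":[0,0,0],"twist":0}]'; python3 -c "
from h import *
print(rel(bot.get_obs()['ee_pos']))"
```

```text
t: 17.8
ee_pos: [0.5802, 0.1104, 0.0106]
orientation: [179.9, 0.1, 95.9]
ft_force: [0.8, -5.0, 4.4]
width: 0.0427
[65.6 -1.3]
```

Still sliding freely at about 5 to 8 N, so I'll keep feeling for the stop.

```bash
python3 -m jog '[{"delta_pos":[0.15,0,0],"twist":0},{"delta_pos":[0.15,0,0],"twist":0},{"delta_pos":[0.15,0,0],"twist":0},{"delta_pos":[0.15,0,0],"twist":0},{"delta_pos":[0.15,0,0],"twist":0},{"delta_pos":[0.15,0,0],"twist":0},{"delta_pos":[0.15,0,0],"twist":0},{"delta_pos":[0.15,0,0],"twist":0},{"delta_pos":[0.15,0,0],"twist":0},{"delta_pos":[0.15,0,0],"twist":0}]'
```

```text
t: 18.63
ee_pos: [0.58, 0.1118, 0.0106]
orientation: [179.9, 0.1, 95.9]
ft_force: [0.8, -6.6, 5.3]
width: 0.0431
```

```bash
python3 -m jog '[{"delta_pos":[0.15,0,0],"twist":0},{"delta_pos":[0.15,0,0],"twist":0},{"delta_pos":[0.15,0,0],"twist":0},{"delta_pos":[0.15,0,0],"twist":0},{"delta_pos":[0.15,0,0],"twist":0},{"delta_pos":[0.15,0,0],"twist":0},{"delta_pos":[0.15,0,0],"twist":0},{"delta_pos":[0.15,0,0],"twist":0},{"delta_pos":[0.15,0,0],"twist":0},{"delta_pos":[0.15,0,0],"twist":0}]'
```

```text
t: 19.47
ee_pos: [0.58, 0.112, 0.0106]
orientation: [179.9, 0.2, 95.9]
ft_force: [0.4, -13.6, 5.3]
width: 0.0429
```

```bash
python3 -m jog '[{"delta_pos":[0.2,0,0],"twist":0},{"delta_pos":[0.2,0,0],"twist":0},{"delta_pos":[0.2,0,0],"twist":0},{"delta_pos":[0.2,0,0],"twist":0},{"delta_pos":[0,0,0],"twist":0},{"delta_pos":[0,0,0],"twist":0},{"delta_pos":[0,0,0],"twist":0},{"delta_pos":[0,0,0],"twist":0},{"delta_pos":[0,0,0],"twist":0},{"delta_pos":[0,0,0],"twist":0}]'
```

```text
t: 20.3
ee_pos: [0.58, 0.112, 0.0106]
orientation: [180.0, 0.2, 95.9]
ft_force: [0.7, -15.6, 5.1]
width: 0.0425
```

It doesn't move any further as the force rises to 15.6 N, so the tray is against the stop. I'll back off, lift and look.

```bash
python3 -m jog '[{"delta_pos":[-2,0,0],"twist":0},{"delta_pos":[-4,0,0],"twist":0},{"delta_pos":[-10,0,0],"twist":0},{"delta_pos":[-20,0,0],"twist":0},{"delta_pos":[-30,0,0],"twist":0},{"delta_pos":[-40,0,0],"twist":0},{"delta_pos":[-41,0,0],"twist":0},{"delta_pos":[-41,0,0],"twist":0},{"delta_pos":[0,0,-40],"twist":0},{"delta_pos":[0,0,-40],"twist":0}]'
python3 -m jog '[{"delta_pos":[0,0,-40],"twist":0},{"delta_pos":[-40,0,0],"twist":0},{"delta_pos":[-40,0,0],"twist":0},{"delta_pos":[-40,0,0],"twist":0},{"delta_pos":[0,0,0],"twist":0},{"delta_pos":[0,0,0],"twist":0},{"delta_pos":[0,0,0],"twist":0},{"delta_pos":[0,0,0],"twist":0},{"delta_pos":[0,0,0],"twist":0},{"delta_pos":[0,0,0],"twist":0}]'
python3 - <<'E'
from h import *
im=bot.grab_frame('top');cv2.imwrite('pics/t5.png',im);s=bot.grab_frame('side');cv2.imwrite('pics/s5.png',s)
f=lambda im,x,y,w,h:cv2.resize(im[y:y+h,x:x+w],None,fx=5,fy=5,interpolation=cv2.INTER_CUBIC)
cv2.imwrite('pics/b5.png',np.vstack([f(im,175,170,120,70)[:, :600],f(s,225,135,120,50)]))
print(rel(bot.get_obs()['ee_pos']))
E
```

```text
t: 21.13
ee_pos: [0.5946, -0.0746, 0.0858]
orientation: [-179.5, -0.2, 95.7]
ft_force: [1.5, -0.4, 1.5]
width: 0.0426
t: 21.97
ee_pos: [0.6109, -0.1904, 0.1297]
orientation: [-180.0, -0.0, 96.0]
ft_force: [0.4, -0.2, 0.6]
width: 0.0426
[-2.371e+02  1.000e-01]
```

View pics/b5.png

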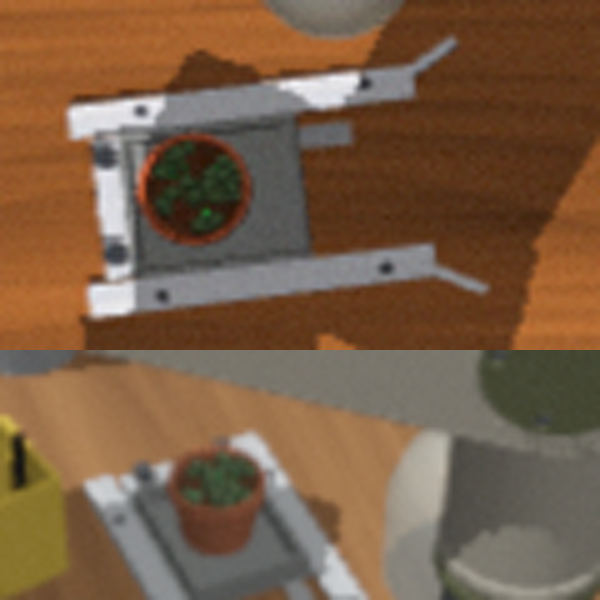

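Run:
```python
from h import *
c=lambda u,v,z: rel(pt('top',((u+.5)/5-.5+175,(v+.5)/5-.5+170),z))
print('rear',c(299,136,.022),c(307,228,.022),'strip end',c(352,134,.001), 'stop face',c(126,160,.02))
f=lambda im,x,y,w,h:cv2.resize(im[y:y+h,x:x+w],None,fx=10,fy=10,interpolation=cv2.INTER_CUBIC)
s=cv2.imread('pics/s5.png');t=cv2.imread('pics/t5.png');
p=px('side',[*(M+.06*ex-.03*ey),.003]);q=px('top',[*(M+.06*ex-.03*ey),.003]);print(p,q)
o=np.hstack([f(s,int(p[0])-18,int(p[1])-20,36,40),f(t,int(q[0])-18,int(q[1])-20,36,40)])
cv2.imwrite('pics/d5.png',cv2.convertScaleAbs(o,alpha=1.5))
```

```text
rear [ 73.7 -28.7] [75.6 28.3] strip end [ 42.6 -28.1] stop face [181.6 -27.5]
[285.67597371 184.25928042] [239.34473185 196.44316409]
```

View pics/d5.png

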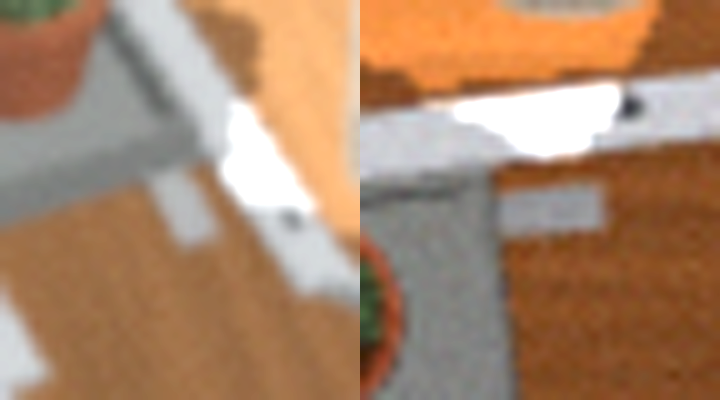

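```bash
python3 -c "
from plant import bot
print(bot.get_obs()['t'],bot.hand_in())"
```

```text
the job is handed in; nothing more can be done
22.0667 None
```

The tray is home against the stop with the thyme pot still standing in it. I handed the job in at 22 s with the gripper clear of everything. That the catch has sprung up is inferred, not seen directly.

- **How it was done:** I used the half-open fingers as a two-point pusher, first on the tray's side rim to centre and square it on the lane. Then I pushed on its rear face into the track, slowing to 0.1–0.2 mm steps near the stop.
- **Forces:** Sliding took about 5–8 N. At the stop the motion ended and the force rose to 15.6 N, well under the 35 N limit.
- **Position check:** In the last pictures the tray's rear edge is 74.6 mm inside the mouth. That puts its front at about 185 mm, and the stop face read 182–186 mm.
- **Catch:** The strip behind the tray is exposed for about 32 mm, against 33 mm expected with the tray fully home, so the 30 mm leaf should be clear. The camera cannot resolve a 5 mm lift, and I felt no distinct click.
- **One disagreement:** Taking 11 mm for half the finger width, the finger position at contact gave a stop face of about 188 mm, some 3 mm beyond what the camera showed. I put that down to the finger half-width I assumed, but did not check it.
- **Other things:** I took no final measurement of the pots and tools on the ledge. The arm's path kept clear of them. The pot slid slightly forward in the tray during the push.

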